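# Set the clay strip roller with a gauge and hold the cam at full lift

## Task

Set the gap of the clay strip roller: slide the blade of the yellow thickness gauge straight in between bed and roller until its tip is fully home against the red stop behind the roller, and let go of it. Then swing the cam lever by its red grip to its highest lift, where the lever stands straight up and the raised bed nips the blade, and finish while still holding it there, because it springs back when let go. Leave the blue gauge, the bowl and the jar alone.

Things in the scene. Friction and masses are not known exactly. Their poses are not given: they have to be found in the camera images.
- press: Green bench strip roller, fixed on the table. Origin: on the table surface below the roller's axis, midway between the side cheeks; z up; x = the way a blade is pushed in (roughly away from the robot); y towards the lever's side. In mm: cheeks x +-40, y +-57 to +-75, 125 high; cross-bar between them at x 20 to 40, z 113 to 125; black handwheel, radius 34, at y -82 to -92.
- roller: Pale wooden roller, turning stiffly on its axle, 44 mm diameter, 114 mm long, along the press's y. Origin: its middle, at (0, 0, 92) mm in the press frame; underside 70 mm above the table. Gap between bed and roller: 10 mm with the lever at rest, 5 mm at highest lift, so a 6 mm blade is then nipped with several newtons.
- bed_front (a point): Middle of the front edge of the bed's top: (-130, 0, 60) mm in the press frame with the lever at rest. The bed is a level aluminium plate, press x -130 to 55 mm, y +-55 mm. The cam raises it 5 mm; it is sprung (8 N per mm).
- stop_face (a point): On the front face of the red stop bar, 8 mm high, that stands across the rear of the bed behind the roller: (45, 0, 63) mm in the press frame, rising with the bed. The blade's tip is fully home when it meets this face.
- gauge: Yellow thickness gauge (about 90 g), loose, flat on the table: blade 160 x 40 x 6 mm, x -20 to 140, y +-20; dark wooden grip block 40 (x) x 16 (y) mm on its rear end, top 40 mm above the underside. Origin: underside, below the block's middle; x along the blade to its tip, z up. Grip the block from above across its 16 mm. Home: origin at press x = -95 mm.
- gauge_tip (a point): Middle of the tip edge of the yellow blade: (140, 0, 3) mm in the gauge frame.
- cam_lever (a joint): Cam lever angle, rad. 0 = at rest, leaning 1.1 rad from upright to the press's +x; grows as it swings up and back towards the press's -x (the robot's side); 1.1 = straight up, highest lift; beyond, up to its end at 1.7, the bed sinks again. A spring always drives it back to 0 (about 3.5 N at the grip when upright).
- lever_grip: Red round grip bar, 16 mm diameter, 72 mm long, on the lever's outer end, parallel to the press's y, from press y 84 to 156 mm. Origin: on its axis, 2 mm from its inner end. It is a sleeve that turns freely on its own axis.
- grip_mid (a point): Place to grip the red bar, 140 mm from the hinge axis: at rest at (125, 126, 94) mm in the press frame, at highest lift at (0, 126, 170) mm. Pinch it from above, fingers closing along the press's x; the sleeve turns on its pin as it is carried along its arc.
- lever_hinge (a point): Point on the lever's hinge axis level with grip_mid: (0, 126, 30) mm in the press frame. The axis is parallel to the press's y.
- thin_gauge: Blue thickness gauge, 4 mm blade, otherwise shaped and sized like the yellow one; origin likewise. Bystander: leave alone.
- bowl: White ceramic bowl, 110 mm diameter, 50 mm high. Origin: centre of its underside. Bystander.
- jar: Small glaze jar, amber with pale label and white lid, 60 mm diameter, 80 mm high. Origin: centre of its underside. Bystander.
Not all that is in view belongs to the job. Of the things that look like the gauge, take the one that is farthest to the robot's right at the start.

How it is judged:
By the outcome, as a careful person would: the job done as asked, in the order asked, and still so for the second after the job is handed in, while the arm keeps its last pose, push and grip.
It also fails if it takes over 58 s, if anything falls off the work surface, if the arm or the gripper's body presses on something with over 40 N, if the wrist force passes 120 N, or if a joint passes its speed limit or range.

## Robot

A 6-joint arm with a two-finger parallel gripper is mounted at the origin on the work surface. World frame = base frame: x ahead of the robot, y to its left, z up, the work surface at z = 0. Lengths are in m, angles in rad, forces in N, time in s.
With the tool pointing down it reaches from about 0.3 to 0.75 m from the base axis. Payload 8.5 kg.
Tool frame: the origin (TCP) lies on the centre line of the jaws, within the pads' length; the fingertips stand manip.finger_overhang ahead of it and the grasp point (between the pads) lies 6 mm ahead of it (manip.finger_overhang is the distance from the TCP to the fingertips, in m); z points along the fingers, y is the line along which they close (so a half turn about z gives the same grasp; the last joint's range is limited). The gripper opens to 88 mm and grips with 3 to 60 N. Pads are 18 mm wide; open, the fingers measure 123 mm over their backs; the gripper's body (75 mm by 187 mm) begins 45 mm behind the grasp point.
Start: joints at [-0.215, 0.381, 1.297, -0, 1.464, -0.215], TCP at [0.55, 0, 0.264] pointing down, gripper open.
Joint ranges: [-3.11, 3.11], [-0.89, 2.33], [0.22, 2.48], [-1.42, 4.56], [0.17, 2.85], [-2.88, 2.88]. Speed limits (rad/s): [2.39, 2.39, 3.14, 3.14, 3.14, 3.14].

## Interface

Orientations are given as a 3x3 rotation matrix whose columns are the frame's x, y, z axes.
In Python, from rig import sensors, vision, ticket, manip gives the robot as it stands.
- The arm moves only by the shell command python3 -m creep 'ROWS' [OPENING] [FORCE]. ROWS is JSON, a list of rows, each a list of 2 entries, a list of its own where there are three numbers: the shift along the tool's x, y, z in mm, then the turn about the tool's z in degrees. In form: [[[dx, dy, dz], yaw], ...]. A call has 1 to 20 rows; each row shifts and turns the commanded pose from where the row before left it, along the tool's axes as they then stand; what a row does not reach is not made up. A row lasts 1/8 s, in which the tool goes at most 62.5 mm and 10.7 degrees, less where a joint would pass 70% of its speed; a pose out of reach is approached as far as the arm can. A call with a gripper value outside its range is refused whole. OPENING is the finger opening in mm, from 0 to 88.1, set as the call begins (- or left out, the last holds). The fingers move at their own pace and stop on an object; FORCE is the grip in N (left out, the last holds). Time passes only in rows, so rows that do not move let the fingers close. It gives the time, the measured TCP pose, the force, the opening and the grip force at its end, in the units of the state.
- sensors.read_state(): the state, without advancing time (a new reading comes with each control period).
- vision.read_camera(name): name is "scene" or "side" or "wrist"; returns a dict with "image" (480x640x3 uint8, red, green, blue), "range_z" (480x640 float32, m along the optical axis (not along the pixel's ray), 0 where there is no reading), "K" (3x3 intrinsics, pixels), "T" (4x4, takes a point from camera to world coordinates); the wrist camera has in their place "tool_from_camera" (4x4, takes a point from camera to tool coordinates, whose origin is the TCP and whose axes are the flange's). Camera axes: x right, y up, looking along -z (the intrinsics and any distortion apply to the point x, -y, -z); pixel columns grow to the right and rows downward; lengths in m; the calibration is good to about 2 mm. A picture is of the moment at which its call begins: read the wrist's pose just before it.
- ticket.job_done(): hands the job in; it is judged then, once.
The state is a dict: "t": time; "joint_positions": joint angles; "dq": joint speeds; "joint_torque": joint torques, N m; "tool_pos": TCP position; "tool_rot": TCP orientation; "wrist_force": force on the tool from outside, world axes, zero at the start; "moment": the same for the moment, N m; "finger_gap": finger opening in m; "grip_force": force on a finger pad.
Only numpy, scipy, OpenCV 4.12 (cv2) and the standard library are available. Lean on these libraries where they do the work, as an engineer would, in place of code of your own. Each camera call takes 0.05 s, during which the arm holds its last target. There are 200 camera calls.

## Working session

There is one attempt and no reset: what is moved stays moved. The work goes in short steps, Python scripts to look and compute and a shell command to move; the robot and the scene stay as the last step left them, time stands still between calls to the robot, and variables do not carry over. Pictures are saved under pics/ and viewed, at most 10 in all, crops included, and the job is handed in when it is done.

```bash
ls; mkdir -p pics
python3 - <<'E'
from rig import sensors, vision, ticket, manip
import cv2,numpy as np
s=sensors.read_state();print(s['t'],s['tool_pos'],s['tool_rot'],s['finger_gap'],manip.finger_overhang)
for n in("scene","side"):
    c=vision.read_camera(n);cv2.imwrite(f"pics/{n}0.png",c["image"][...,::-1]);np.savez(f"{n}0.npz",**{k:v for k,v in c.items()})
    print(n,c.keys(),c["K"],c["T"])
E
```

```text
pics
0.0 [5.49747212e-01 4.02999147e-05 2.63122264e-01] [[ 2.69657735e-05  9.99998896e-01 -1.48569714e-03]
 [ 9.99999939e-01 -2.64484332e-05  3.48232411e-04]
 [ 3.48192733e-04 -1.48570644e-03 -9.99998836e-01]] 0.08810475944702802 0.025
scene dict_keys(['image', 'range_z', 'K', 'T']) [[468.71407208   0.         323.19366065]
 [  0.         468.71407208 241.05746584]
 [  0.           0.           1.        ]] [[ 0.85114793 -0.39913135  0.34094187  0.8478703 ]
 [ 0.52461986  0.62462398 -0.57846252 -0.50181766]
 [ 0.01792205  0.67122205  0.74103964  0.76452254]
 [ 0.          0.          0.          1.        ]]
side dict_keys(['image', 'range_z', 'K', 'T']) [[459.1312033    0.         321.55857604]
 [  0.         459.1312033  244.1558582 ]
 [  0.           0.           1.        ]] [[ 0.7505342   0.43157872 -0.50043803  0.04513438]
 [-0.66046159  0.46454922 -0.58990212 -0.51016502]
 [-0.0221111   0.77326181  0.63370124  0.70267014]
 [ 0.          0.          0.          1.        ]]
```

View pics/scene0.png

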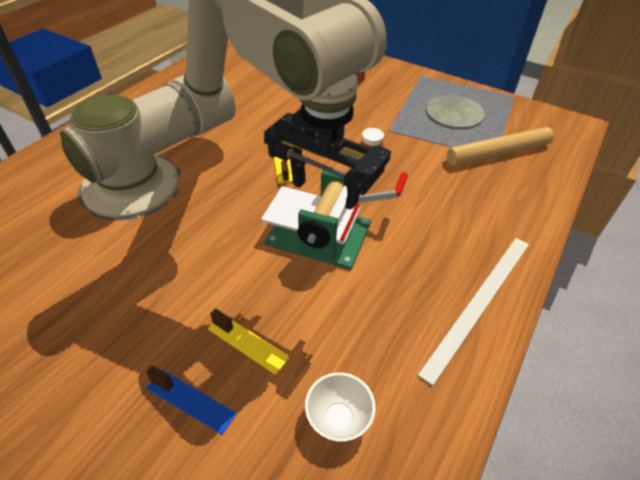

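View pics/side0.png

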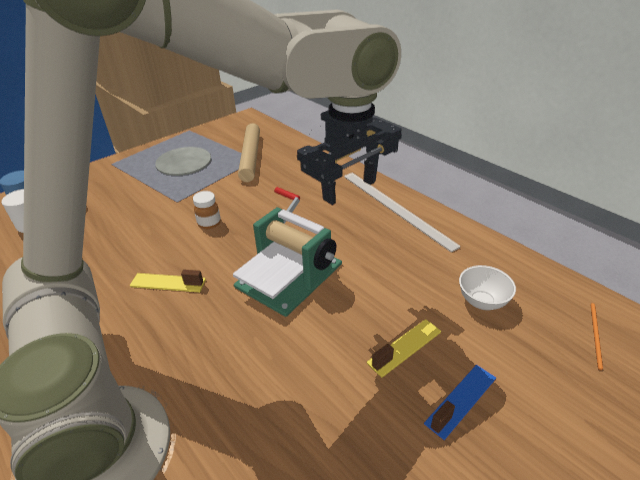

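Two yellow gauges look alike: one at side (168,283) / scene (285,172), left of the press, and one at side (403,347) / scene (248,342), right of it. The blue one is at side (460,402). The yellow one at side (403,347) fits, since it is the yellow farthest to the robot's right. I'll confirm with a crop and measure.

```bash
cat > h.py <<'E'
import cv2,numpy as np
def load(n): return dict(np.load(n+".npz"))
def cloud(c,T=None):
    T=c["T"] if T is None else T
    v,u=np.mgrid[:480,:640];z=c["range_z"];K=c["K"]
    P=np.stack([(u-K[0,2])/K[0,0]*z,-(v-K[1,2])/K[1,1]*z,-z],-1)
    W=P@T[:3,:3].T+T[:3,3];W[z<=0]=np.nan
    return W
def ray(c,uv,h,T=None):
    T=c["T"] if T is None else T
    uv=np.atleast_2d(uv).astype(float);K=c["K"]
    d=np.c_[(uv[:,0]-K[0,2])/K[0,0],-(uv[:,1]-K[1,2])/K[1,1],-np.ones(len(uv))]@T[:3,:3].T
    return T[:3,3]+d*((h-T[2,3])/d[:,2])[:,None]
def hsv(c): return cv2.cvtColor(c["image"],cv2.COLOR_RGB2HSV)
def blobs(m,amin=60):
    n,l,s,ce=cv2.connectedComponentsWithStats(m.astype(np.uint8))
    return [(l==i,s[i],ce[i]) for i in range(1,n) if s[i,4]>amin]
E
python3 - <<'E'
from h import *
np.set_printoptions(precision=4,suppress=True)
for n in("scene0","side0"):
    c=load(n);H=hsv(c);W=cloud(c);h,s,v=[H[...,i].astype(int) for i in range(3)]
    print(n,"table z",np.nanmedian(W[300:,200:420,2]))
    ye=(h>=22)&(h<=33)&(s>150)
    for m,st,ce in blobs(ye):
        p=ray(c,np.argwhere(m)[:,::-1],0.006)[:,:2].astype(np.float32)
        print(" yellow",ce,st[4],cv2.minAreaRect(p), "z",np.nanmedian(W[m][:,2]))
    gr=(h>60)&(h<95)&(s>90)
    m=gr&(W[...,2]>.112)&(W[...,2]<.14)
    p=W[m][:,:2].astype(np.float32);print(" green top",len(p),cv2.minAreaRect(p),np.median(W[m][:,2]))
    m=gr&(W[...,2]<.03);p=W[m][:,:2].astype(np.float32);print(" green base",len(p),cv2.minAreaRect(p),np.median(W[m][:,2]))
    m=(s<50)&(v>120)&(abs(W[...,2]-.06)<.006)&(W[...,1]>-.2)&(W[...,0]<.7)
    for b,st,ce in blobs(m,100):
        p=W[b][:,:2].astype(np.float32);print(" bed",ce,len(p),cv2.minAreaRect(p),np.median(W[b][:,2]))
    red=((h<5)|(h>174))&(s>170)&(v>80)
    for b,st,ce in blobs(red,15):print(" red",ce,st[4],np.nanmedian(W[b],0))
c=load("side0");cv2.imwrite("pics/crop1.png",cv2.resize(c["image"][230:460,110:510,::-1],None,fx=2,fy=2,interpolation=cv2.INTER_CUBIC))
E
```

```text
scene0 table z 8.02456779218641e-05
 yellow [282.8671 169.3811] 286 ((0.2836046516895294, 0.247920423746109), (0.04171454906463623, 0.10752618312835693), 41.442718505859375) z 0.005997551628553199
 yellow [252.167  346.2543] 1557 ((0.5137330889701843, -0.19528669118881226), (0.04200923442840576, 0.16046838462352753), 87.65577697753906) z 0.005604155871995031
 green top 468 ((0.4998597204685211, 0.09990574419498444), (0.07655449956655502, 0.16083700954914093), 11.547333717346191) 0.12296544027081191
 green base 1553 ((0.4773296117782593, 0.105343297123909), (0.19574536383152008, 0.14758919179439545), 11.918052673339844) 0.011539045958901095
 bed [289.337  207.2727] 1353 ((0.41418343782424927, 0.0958264172077179), (0.09387747943401337, 0.11421801149845123), 11.362709999084473) 0.05918709051582727
 bed [344.1245 224.0659] 273 ((0.5366074442863464, 0.11262772977352142), (0.031122449785470963, 0.09525485336780548), 11.414262771606445) 0.05927982401496357
 red [400.625  183.0703] 128 [0.5942 0.2526 0.0992]
 red [350.1591 219.75  ] 88 [0.5449 0.116  0.0673]
side0 table z 0.0003891603366960039
 yellow [178.922  287.6537] 205 ((0.2496551275253296, 0.25229987502098083), (0.03930129110813141, 0.15961387753486633), 54.9556999206543) z 0.005194701504119603
 yellow [407.387  346.2456] 1124 ((0.5099913477897644, -0.1938730925321579), (0.042245205491781235, 0.16245344281196594), 87.4879150390625) z 0.006309358631208517
 green top 535 ((0.4923555254936218, 0.10482103377580643), (0.07879702001810074, 0.1651124805212021), 12.019505500793457) 0.12404954202578833
 green base 1266 ((0.4716431796550751, 0.10765395313501358), (0.19992254674434662, 0.14845362305641174), 11.833176612854004) 0.01230612070803938
 bed [271.1756 269.4564] 2250 ((0.42801788449287415, 0.10139430314302444), (0.13312549889087677, 0.11411537975072861), 12.673605918884277) 0.060283089484859664
 red [285.2727 193.    ] 121 [0.5855 0.2557 0.0999]
```

View pics/crop1.png

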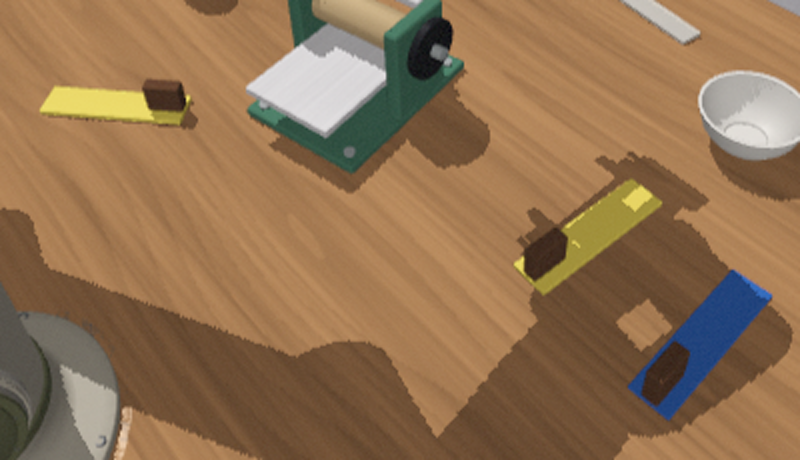

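The crop shows the right-hand yellow gauge at (590,235), apart from the blue one at (700,345) and the other yellow at (120,105), which confirms the choice. Next I move above its block.

```bash
python3 -m creep '[[[-38,-20,0],0],[[-39,-20,0],0],[[-39,-20,0],0],[[-38,-20,0],0],[[-38,-18,0],0],[[0,0,0],9.2],[[0,0,0],9.2],[[0,0,0],9.2],[[0,0,0],9.2],[[0,0,0],9.2],[[0,0,0],9.2],[[0,0,0],9.3],[[0,0,0],9.3],[[0,0,0],9.3],[[0,0,0],9.3],[[0,0,0],0],[[0,0,0],0]]' 60 20
cat > w.py <<'E'
from h import *
from rig import sensors,vision
import sys
np.set_printoptions(precision=4,suppress=True)
def snap(name):
    s=sensors.read_state();c=vision.read_camera("wrist")
    T=np.eye(4);T[:3,:3]=s["tool_rot"];T[:3,3]=s["tool_pos"]
    c["T"]=T@c["tool_from_camera"];c["image"]=np.array(c["image"])
    np.savez(name,**c,tp=s["tool_pos"],tr=s["tool_rot"]);cv2.imwrite(f"pics/{name}.png",c["image"][...,::-1]);return s,c
E
python3 - <<'E'
from w import *
s,c=snap("w1");print(c["K"],c["T"],s["tool_pos"],s["tool_rot"],s["joint_positions"],s["t"])
H=hsv(c);h,sa,v=[H[...,i].astype(int) for i in range(3)];W=cloud(c)
for m,st,ce in blobs((h>=20)&(h<=34)&(sa>140),200):
    p=ray(c,np.argwhere(m)[:,::-1],0.006)[:,:2].astype(np.float32);print("yellow",ce,st,cv2.minAreaRect(p),np.nanmedian(W[m][:,2]))
m=(W[...,2]>.034)&(W[...,2]<.046)&(v<110)
for b,st,ce in blobs(m,100):
    p=W[b][:,:2].astype(np.float32);print("block",ce,st,cv2.minAreaRect(p),np.median(W[b][:,2]))
E
```

```text
t: 2.22
tool_pos: [0.4519, -0.1919, 0.2636]
tool_rot: [[0.999, -0.039, -0.0], [-0.039, -0.999, 0.0], [-0.0, -0.0, -1.0]]
wrist_force: [-0.1, -0.7, 0.9]
finger_gap: 0.0598
grip_force: 0.0
[[418.3254   0.     318.1013]
 [  0.     418.3254 238.9899]
 [  0.       0.       1.    ]] [[-0.0385  0.9596  0.2786  0.5233]
 [-0.9993 -0.037  -0.0105 -0.1954]
 [ 0.0003 -0.2788  0.9604  0.3844]
 [ 0.      0.      0.      1.    ]] [ 0.4519 -0.1919  0.2636] [[ 0.9993 -0.0387 -0.0003]
 [-0.0387 -0.9993  0.0002]
 [-0.0003 -0.0002 -1.    ]] [-0.6433  0.2774  1.4546 -0.      1.4099  0.9662] 2.225
yellow [318.4259 119.135 ] [ 295   34   49  189 8038] ((0.5097246170043945, -0.19520790874958038), (0.04068169370293617, 0.1595912128686905), 87.54480743408203) 0.005673843880757534
yellow [114.5982 390.3385] [  99  347   42   86 1598] ((0.25538870692253113, 0.025765851140022278), (0.03743254020810127, 0.10768792033195496), 73.80106353759766) 0.3205337195807274
yellow [521.795  390.3376] [ 497  348   41   84 1546] ((0.23902387917041779, -0.39577871561050415), (0.10775796324014664, 0.03743787854909897), 10.807201
[... 225 characters left out ...]
5859 111.7269] [  0 100  27  34 227] ((0.5336137413978577, 0.04458973556756973), (0.027469860389828682, 0.003998271189630032), 18.663192749023438) 0.03893840248256858
block [ 43.5056 183.0599] [ 37 163  15  37 267] ((0.48212558031082153, 0.03388276696205139), (0.028453219681978226, 0.0047608050517737865), 4.628878116607666) 0.03901732884804604
block [322.2984 204.466 ] [310 183  18  48 191] ((0.4506603479385376, -0.19325114786624908), (0.01414122898131609, 0.039705175906419754), 88.46825408935547) 0.039371945404253705
block [485.6285 215.9687] [475 193  22  48 926] ((0.43676698207855225, -0.3350534737110138), (0.04003412649035454, 0.01669895090162754), 2.902794599533081) 0.039468751177629796
```

View pics/w1.png

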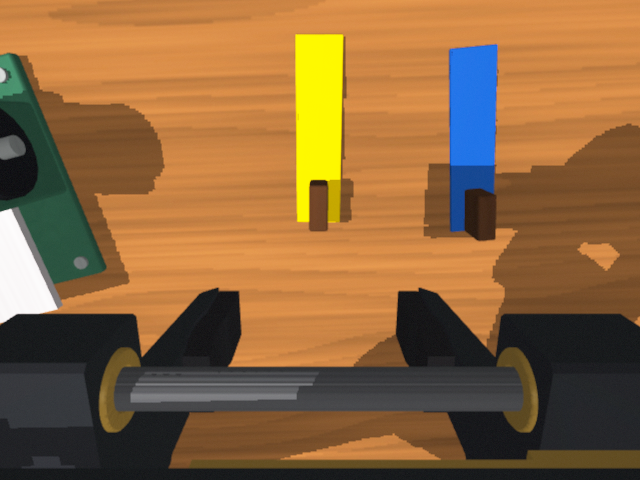

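The wrist picture shows the yellow blade straight ahead at (318,35–220) with its block at (318,205), and the blue gauge clear at (473,140). I'll descend, grip and lift a little.

```bash
python3 -m creep '[[[-1,1,40],0],[[0,0,50],0],[[0,0,50],0],[[0,0,40],0],[[0,0,30],0],[[0,0,17.5],0],[[0,0,0],0],[[0,0,0],0]]' 60 30
python3 -m creep '[[[0,0,0],0],[[0,0,0],0],[[0,0,0],0],[[0,0,0],0],[[0,0,0],0],[[0,0,0],0],[[0,0,-10],0],[[0,0,-20],0],[[0,0,-40],0],[[0,0,-60],0],[[0,0,0],0],[[0,0,0],0]]' 4 40
python3 - <<'E'
from w import *
s,c=snap("w2");print(s["tool_pos"],s["tool_rot"],s["finger_gap"],s["grip_force"])
H=hsv(c);h,sa,v=[H[...,i].astype(int) for i in range(3)];W=cloud(c)
for m,st,ce in blobs((h>=20)&(h<=34)&(sa>140),3000):
    p=W[m];p=p[abs(p[:,2]-np.nanmedian(p[:,2]))<.02];print(ce,st,p.min(0),p.max(0),np.median(p,0),cv2.minAreaRect(p[:,:2].astype(np.float32)))
    A=np.c_[p[:,:2]-p[:,:2].mean(0),np.ones(len(p))];print("plane",np.linalg.lstsq(A,p[:,2],rcond=None)[0])
E
```

```text
t: 3.28
tool_pos: [0.4513, -0.1932, 0.0369]
tool_rot: [[0.999, -0.041, 0.001], [-0.041, -0.999, -0.001], [0.001, 0.001, -1.0]]
wrist_force: [0.3, -0.8, -0.1]
finger_gap: 0.0601
grip_force: 0.0
t: 4.78
tool_pos: [0.4505, -0.1927, 0.1659]
tool_rot: [[0.999, -0.042, -0.001], [-0.042, -0.999, 0.0], [-0.001, -0.0, -1.0]]
wrist_force: [0.4, 0.5, -0.6]
finger_gap: 0.0158
grip_force: 40.0
[ 0.4505 -0.1927  0.1659] [[ 0.9991 -0.0419 -0.0005]
 [-0.0419 -0.9991  0.0004]
 [-0.0006 -0.0003 -1.    ]] 0.01576725740557308 39.99987308867276
[317.407  135.2419] [  256     0   123   293 31584] [ 0.4566 -0.2175  0.1324] [ 0.5595 -0.1739  0.1547] [ 0.5167 -0.1961  0.1353] ((0.5079290866851807, -0.19573991000652313), (0.04026219993829727, 0.10166053473949432), 87.83404541015625)
plane [-0.0029 -0.0009  0.1353]
[352.2268 461.2665] [  52  450  506   19 4939] [ 0.4568 -0.2333  0.2191] [ 0.475  -0.1506  0.2384] [ 0.4676 -0.2076  0.2314] ((0.4660525918006897, -0.19183501601219177), (0.08239933103322983, 0.013915752992033958), 82.78370666503906)
plane [ 1.0436 -0.0255  0.2312]
```

```bash
python3 -m creep '[[[0,0,-40],0],[[0,-20,-40],0],[[0,-45,-34],0],[[-2,-50,0],0],[[-2,-50,0],0],[[-2,-50,0],0],[[0,-44,0],0],[[0,-30,0],0],[[0,0,0],-7.1],[[0,0,0],-7.1],[[0,0,0],0],[[0,0,0],0]]'
python3 - <<'E'
from w import *
s,c=snap("w3");print(s["tool_pos"],s["tool_rot"],s["finger_gap"],s["grip_force"])
E
```

```text
t: 6.32
tool_pos: [0.457, 0.0959, 0.2795]
tool_rot: [[0.979, 0.202, -0.002], [0.202, -0.979, 0.0], [-0.002, -0.0, -1.0]]
wrist_force: [0.3, -0.1, -1.1]
finger_gap: 0.0154
grip_force: 40.0
[0.457  0.0959 0.2795] [[ 0.9794  0.2019 -0.0016]
 [ 0.2019 -0.9794  0.0001]
 [-0.0016 -0.0004 -1.    ]] 0.01540843135699619 39.99978644773364
```

View pics/w3.png

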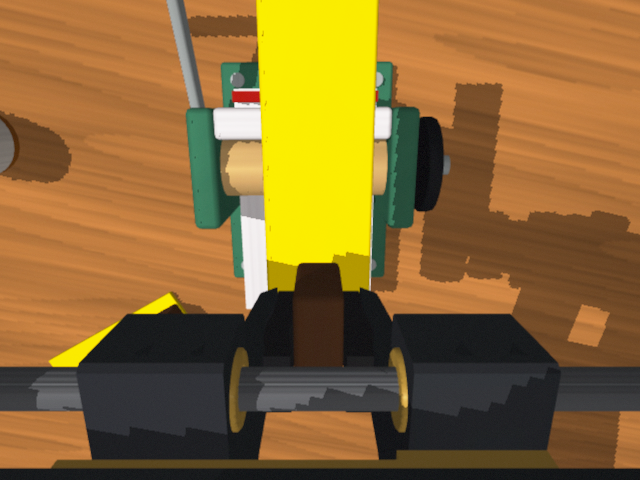

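Picture: cheeks' tops at (204,168) and (403,167), red stop edge at (247,97), roller at (242,168), blade roughly midway. Now I fit the press pose from these.

Run:
```python
from w import *
def rep(n):
    c=load(n);H=hsv(c);h,sa,v=[H[...,i].astype(int) for i in range(3)];W=cloud(c)
    gr=(h>60)&(h<95)&(sa>90)&(W[...,2]>.118)&(W[...,2]<.132)
    for b,st,ce in blobs(gr,60):
        p=ray(c,np.argwhere(b)[:,::-1],.125)[:,:2].astype(np.float32);print(n,"cheek",ce,st,cv2.minAreaRect(p),np.median(W[b][:,2]))
    if gr.sum():
        p=ray(c,np.argwhere(gr)[:,::-1],.125)[:,:2].astype(np.float32);print("  both",cv2.minAreaRect(p))
    red=((h<5)|(h>174))&(sa>170)
    for b,st,ce in blobs(red,15):
        p=W[b];print("  red",ce,st,np.nanmedian(p,0),cv2.minAreaRect(p[:,:2].astype(np.float32)))
    wh=(sa<60)&(v>110)&(abs(W[...,2]-.06)<.006)&(abs(W[...,0]-.45)<.15)&(abs(W[...,1]-.1)<.1)
    for b,st,ce in blobs(wh,60):
        p=ray(c,np.argwhere(b)[:,::-1],.06)[:,:2].astype(np.float32);print("  bed",ce,st,cv2.minAreaRect(p),np.median(W[b][:,2]))
    if n=="w3":
        p=W[(h>=20)&(h<=34)&(sa>140)&(W[...,2]>.22)&(W[...,2]<.27)];p=p[:,:2];print("  blade",cv2.minAreaRect(p.astype(np.float32)))
for n in("w3","side0","scene0"):rep(n)
```

```text
w3 cheek [204.1449 167.6322] [ 186  108   37  120 3203] ((0.4795171618461609, 0.17556557059288025), (0.07724621146917343, 0.018331414088606834), 11.969466209411621) 0.12434694185694228
w3 cheek [402.6198 166.4347] [ 387  108   33  119 3209] ((0.5059787034988403, 0.04910635948181152), (0.07656517624855042, 0.01835140772163868), 11.939534187316895) 0.12439670197232894
  both ((0.4934709668159485, 0.10869297385215759), (0.07721592485904694, 0.15502499043941498), 11.786870002746582)
  red [376.5882  96.1176] [376  91   2  10  17] [0.5506 0.0696 0.0675] ((0.551065981388092, 0.06968345493078232), (0.006299762986600399, 0.0010844131466001272), 12.767959594726562)
  red [245.1955  96.4549] [232  92  27  10 266] [0.5304 0.1665 0.0675] ((0.5287491083145142, 0.17170597612857819), (0.0063874851912260056, 0.030729781836271286), 13.751327514648438)
  bed [246.6796 104.4272] [235 102  25   5 103] ((0.5253012776374817, 0.16557985544204712), (0.0029486108105629683, 0.018693285062909126), 11.661775588989258) 0.059576608787459684
  bed [253.6391 246.9453] [ 240  195   28  114 2358] ((0.4059318900108337
[... 1736 characters left out ...]
  183.0703] [395 173  12  23 128] [0.5942 0.2526 0.0992] ((0.5950815081596375, 0.2538495659828186), (0.012596361339092255, 0.07122566550970078), 14.748466491699219)
  red [350.2022 219.5843] [341 203  18  37  89] [0.545  0.1148 0.0673] ((0.562838077545166, 0.08123794198036194), (0.023555932566523552, 0.19750246405601501), 23.730634689331055)
  bed [289.4047 207.3101] [ 262  187   59   43 1364] ((0.4158989191055298, 0.09262265264987946), (0.09448374062776566, 0.11541779339313507), 11.880586624145508) 0.059177015410092015
  bed [344.5831 223.9831] [337 208  22  36 295] ((0.5366687774658203, 0.1138668805360794), (0.032529450953006744, 0.1063847541809082), 11.861723899841309) 0.05928242162726771
```

```bash
python3 -m creep '[[[-40,-9,0],0],[[-50,0,0],0],[[-35,0,0],0],[[-17,0,0],0],[[0,0,0],0],[[0,0,40],0],[[0,0,50],0],[[0,0,40],0],[[0,0,30],0],[[0,0,0],0],[[0,0,0],0]]'
python3 - <<'E'
from w import *
s,c=snap("w4");print(s["tool_pos"],s["tool_rot"],s["joint_positions"],s["wrist_force"])
W=cloud(c);H=hsv(c);h,sa,v=[H[...,i].astype(int) for i in range(3)]
R=lambda a:np.array([[np.cos(a),np.sin(a)],[-np.sin(a),np.cos(a)]]);a=np.deg2rad(11.9)
P=lambda p:(np.asarray(p)[...,:2]-[.4927,.1123])@R(a).T
print("tcp press",P(s["tool_pos"]))
m=(h>=20)&(h<=34)&(sa>140)&(abs(W[...,2]-s["tool_pos"][2]+.031)<.012);p=W[m];q=P(p)
print("blade",len(p),q.min(0),q.max(0),cv2.minAreaRect(q.astype(np.float32)),np.linalg.lstsq(np.c_[q+[.1,0],np.ones(len(q))],p[:,2],rcond=None)[0])
gr=(h>60)&(h<95)&(sa>90)&(W[...,2]>.121)&(W[...,2]<.132)
for b,st,ce in blobs(gr,60): print("cheek",ce,st,cv2.minAreaRect(P(ray(c,np.argwhere(b)[:,::-1],.125)).astype(np.float32)))
wh=(sa<60)&(v>110)&(abs(W[...,2]-.06)<.004)
for b,st,ce in blobs(wh,60):print("bed",ce,cv2.minAreaRect(P(ray(c,np.argwhere(b)[:,::-1],.06)).astype(np.float32)),np.median(W[b][:,2]))
c=vision.read_camera("side");cv2.imwrite("pics/s4.png",cv2.resize(c["image"][150:350,160:420,::-1],None,fx=3,fy=3,interpolation=cv2.INTER_CUBIC))
E
```

```text
t: 7.75
tool_pos: [0.3174, 0.0758, 0.1209]
tool_rot: [[0.979, 0.204, 0.001], [0.204, -0.979, -0.0], [0.001, 0.0, -1.0]]
wrist_force: [0.1, -0.4, -0.0]
finger_gap: 0.0158
grip_force: 40.0
[0.3174 0.0758 0.1209] [[ 0.9789  0.2044  0.0013]
 [ 0.2044 -0.9789 -0.0001]
 [ 0.0012  0.0004 -1.    ]] [-0.1341  0.2062  2.0901  0.      0.844   1.2308] [ 0.1313 -0.4374 -0.0245]
tcp press [-0.1791  0.0004]
blade 31222 [-0.1726 -0.0205] [-0.0709  0.0199] ((-0.12177549302577972, -0.00021168775856494904), (0.10168412327766418, 0.04017668217420578), 0.30589717626571655) [-0.001  -0.0021  0.0905]
bed [220.2528  84.4946] ((-0.09709832072257996, 0.03952319920063019), (0.066492460668087, 0.03164375573396683), 0.01461896114051342) 0.05964040587751568
bed [413.0636  83.9679] ((-0.09719768166542053, -0.03925860673189163), (0.06646306812763214, 0.030357953161001205), 0.00954018160700798) 0.059675017195292224
```

View pics/s4.png

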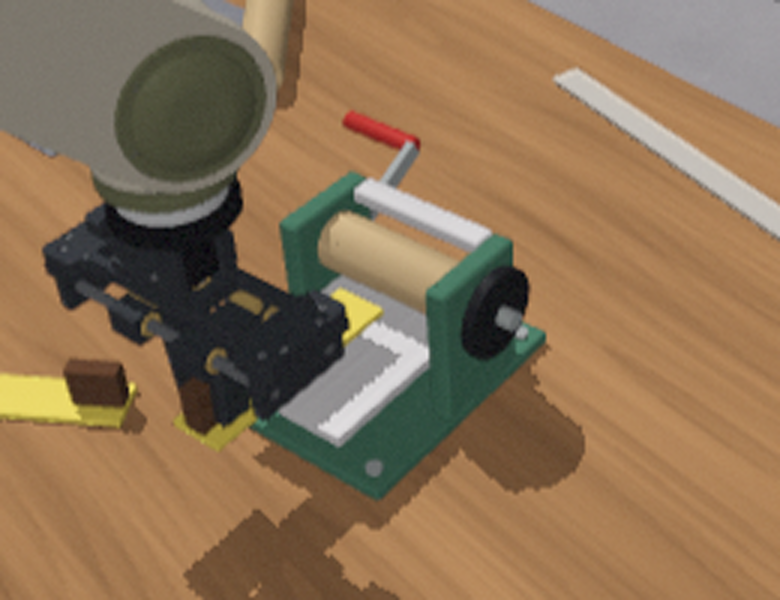

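Picture: blade tip at (365,310) over the bed in front of the roller, straight and centred; the press frame agrees with the bed edges. Lowering to mid-gap and sliding in.

```bash
python3 -m creep '[[[0,0,12],0],[[0,0,8],0],[[0,0,3],0],[[0,0,0],0],[[0,0,0],0]]'
python3 -m creep '[[[4,0,0],0],[[6,0,0],0],[[6,0,0],0],[[6,0,0],0],[[6,0,0],0],[[6,0,0],0],[[6,0,0],0],[[6,0,0],0],[[6,0,0],0],[[4,0,0],0],[[0,0,0],0],[[0,0,0],0]]'
```

```text
t: 8.48
tool_pos: [0.3164, 0.0758, 0.0975]
tool_rot: [[0.979, 0.204, 0.001], [0.204, -0.979, -0.0], [0.0, 0.0, -1.0]]
wrist_force: [0.9, 0.2, -0.5]
finger_gap: 0.0156
grip_force: 40.0
t: 9.98
tool_pos: [0.3708, 0.0873, 0.0972]
tool_rot: [[0.979, 0.205, -0.0], [0.205, -0.979, 0.0], [-0.0, -0.0, -1.0]]
wrist_force: [-1.2, 0.5, -0.0]
finger_gap: 0.0155
grip_force: 40.0
```

```bash
python3 -m creep '[[[5,0,0],0],[[6,0,0],0],[[6,0,0],0],[[5,0,0],0],[[3,0,0],0],[[0,0,0],0],[[0,0,0],0]]'
python3 -m creep '[[[1,0,0],0],[[1,0,0],0],[[0,0,0],0]]'; python3 -m creep '[[[1,0,0],0],[[1,0,0],0],[[0,0,0],0]]'
```

```text
t: 10.85
tool_pos: [0.3953, 0.0924, 0.0972]
tool_rot: [[0.979, 0.204, -0.0], [0.204, -0.979, 0.0], [-0.0, -0.0, -1.0]]
wrist_force: [-0.3, -0.4, -0.4]
finger_gap: 0.0159
grip_force: 40.0
t: 11.22
tool_pos: [0.3975, 0.0928, 0.0973]
tool_rot: [[0.979, 0.204, 0.0], [0.204, -0.979, -0.0], [0.0, 0.0, -1.0]]
wrist_force: [-0.2, -0.3, -0.7]
finger_gap: 0.0155
grip_force: 40.0
t: 11.6
tool_pos: [0.3995, 0.0932, 0.0972]
tool_rot: [[0.979, 0.205, 0.0], [0.205, -0.979, 0.0], [0.0, -0.0, -1.0]]
wrist_force: [-0.5, 0.3, -1.1]
finger_gap: 0.0154
grip_force: 40.0
```

```bash
for i in 1 2 3; do :; done; python3 -m creep '[[[1,0,0],0],[[0,0,0],0]]'; python3 -m creep '[[[1,0,0],0],[[0,0,0],0]]'; python3 -m creep '[[[1,0,0],0],[[0,0,0],0]]'
```

```text
t: 11.85
tool_pos: [0.4001, 0.0934, 0.0972]
tool_rot: [[0.979, 0.205, -0.001], [0.205, -0.979, 0.0], [-0.001, -0.0, -1.0]]
wrist_force: [-2.4, -0.9, -0.7]
finger_gap: 0.0159
grip_force: 40.0
t: 12.1
tool_pos: [0.4002, 0.0936, 0.097]
tool_rot: [[0.979, 0.205, -0.003], [0.205, -0.979, -0.0], [-0.003, -0.0, -1.0]]
wrist_force: [-5.6, -2.5, -0.0]
finger_gap: 0.0157
grip_force: 40.0
t: 12.35
tool_pos: [0.4003, 0.0938, 0.0967]
tool_rot: [[0.979, 0.205, -0.005], [0.205, -0.979, -0.0], [-0.005, -0.001, -1.0]]
wrist_force: [-8.3, -3.0, 2.3]
finger_gap: 0.0156
grip_force: 40.0
```

Firm contact with the stop (8 N) at the expected place. Relax most of the push, release and rise.

```bash
python3 -m creep '[[[-2,0,0.3],0],[[0,0,0],0],[[0,0,0],0]]'; python3 -m creep '[[[0,0,0],0],[[0,0,0],0],[[0,0,0],0],[[0,0,0],0]]' 40; python3 -m creep '[[[0,0,-10],0],[[0,0,-30],0],[[0,0,-50],0],[[0,0,-50],0],[[0,0,-40],0],[[0,0,0],0],[[0,0,0],0]]'
python3 - <<'E'
from w import *
s,c=snap("w5");print(s["tool_pos"],s["tool_rot"],s["joint_positions"])
W=cloud(c);H=hsv(c);h,sa,v=[H[...,i].astype(int) for i in range(3)]
R=lambda a:np.array([[np.cos(a),np.sin(a)],[-np.sin(a),np.cos(a)]]);a=np.deg2rad(11.9)
P=lambda p:(np.asarray(p)[...,:2]-[.4927,.1123])@R(a).T
m=(h>=20)&(h<=34)&(sa>140)&(abs(W[...,2]-.066)<.008)
for b,st,ce in blobs(m,40):print("blade",ce,st[4],cv2.minAreaRect(P(ray(c,np.argwhere(b)[:,::-1],.066)).astype(np.float32)),np.median(W[b][:,2]))
gr=(h>60)&(h<95)&(sa>90)&(W[...,2]>.121)&(W[...,2]<.132)
for b,st,ce in blobs(gr,60): print("cheek",ce,cv2.minAreaRect(P(ray(c,np.argwhere(b)[:,::-1],.125)).astype(np.float32)))
red=((h<5)|(h>174))&(sa>170)
for b,st,ce in blobs(red,15):print("red",ce,cv2.minAreaRect(P(W[b]).astype(np.float32)),np.median(W[b][:,2]))
E
```

```text
t: 12.72
tool_pos: [0.4002, 0.0934, 0.0969]
tool_rot: [[0.979, 0.205, -0.001], [0.205, -0.979, 0.0], [-0.001, -0.0, -1.0]]
wrist_force: [-3.5, -1.0, -0.5]
finger_gap: 0.0157
grip_force: 40.0
t: 13.22
tool_pos: [0.4006, 0.0934, 0.097]
tool_rot: [[0.979, 0.205, 0.0], [0.205, -0.979, -0.0], [0.0, 0.0, -1.0]]
wrist_force: [-0.2, 0.1, 0.3]
finger_gap: 0.04
grip_force: 0.0
t: 14.1
tool_pos: [0.3999, 0.0934, 0.2764]
tool_rot: [[0.979, 0.204, -0.001], [0.204, -0.979, 0.0], [-0.001, -0.0, -1.0]]
wrist_force: [-0.0, -0.4, -1.0]
finger_gap: 0.0401
grip_force: 0.0
[0.3999 0.0934 0.2764] [[ 0.9789  0.2045 -0.001 ]
 [ 0.2045 -0.9789  0.0001]
 [-0.001  -0.0003 -1.    ]] [-0.0607  0.1228  1.6204 -0.      1.3994  1.3042]
blade [317.5  46.5] 108 ((0.02597462199628353, 0.00020958669483661652), (0.03854705020785332, 0.0006678146310150623), 89.91414642333984) 0.06566020730337374
blade [318.0115 166.0724] 4851 ((-0.06858888268470764, -6.133131682872772e-05), (0.039374686777591705, 0.0921654924750328), 89.91189575195312) 0.06504977214343688
cheek [210.3251  75.6131] ((-0.0008561871945858002, 0.0651903972029686), (0.07759404182434082, 0.017622873187065125), 0.14471004903316498)
cheek [424.2079  75.3466] ((-0.0010537132620811462, -0.06472676992416382), (0.017777031287550926, 0.07760807126760483), 89.64505767822266)
```

View pics/w5.png

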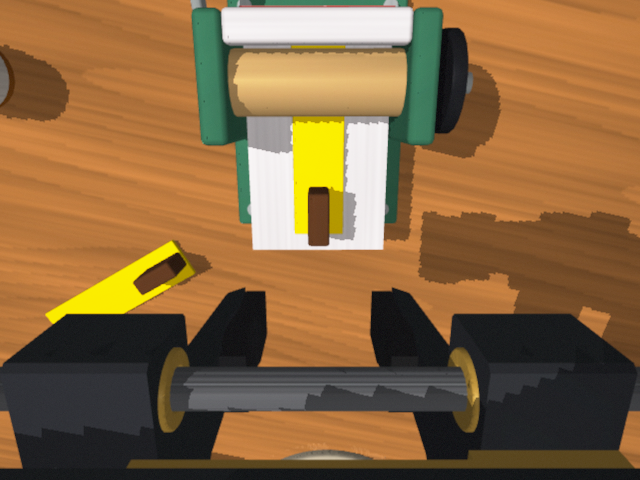

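Picture: yellow blade straight and centred under the roller (rear edge at press x −115, so home), block at (318,215), left free. On to the lever.

```bash
python3 -m creep '[[[30,-17,0],0],[[44,-25,0],0],[[46,-26,0],0],[[46,-26,0],0],[[34,-20,0],0],[[20,-11,0],0],[[0,0,0],-10],[[0,0,0],-10],[[0,0,0],-10],[[0,0,0],-10],[[0,0,0],-10],[[0,0,0],-10],[[0,0,0],-10],[[0,0,0],-10],[[0,0,0],-10],[[0,0,0],0],[[0,0,0],0]]' 60
python3 - <<'E'
from w import *
s,c=snap("w6");print(s["tool_pos"],s["tool_rot"],s["joint_positions"])
W=cloud(c);H=hsv(c);h,sa,v=[H[...,i].astype(int) for i in range(3)]
R=lambda a:np.array([[np.cos(a),np.sin(a)],[-np.sin(a),np.cos(a)]]);a=np.deg2rad(11.9)
P=lambda p:(np.asarray(p)[...,:2]-[.4927,.1123])@R(a).T
print("tcp",P(s["tool_pos"]))
red=((h<5)|(h>174))&(sa>170)
for b,st,ce in blobs(red,15):print("red",ce,st,cv2.minAreaRect(P(ray(c,np.argwhere(b)[:,::-1],.096)).astype(np.float32)),np.nanmedian(W[b][:,2]),np.nanmax(W[b][:,2]))
for n in("side0","scene0","w6"):
    k=load(n);w=cloud(k);m=(abs(w[...,2]-.08)<.006)&(w[...,1]>.15)&(w[...,1]<.5)&(w[...,0]<.9)&(w[...,0]>.3)
    for b,st,ce in blobs(m,40):print(n,"h80",ce,st[4],P(np.median(w[b],0)),np.ptp(P(w[b]),0))
E
```

```text
t: 16.27
tool_pos: [0.5901, 0.2607, 0.2761]
tool_rot: [[-0.201, 0.98, -0.001], [0.98, 0.201, -0.0], [-0.0, -0.002, -1.0]]
wrist_force: [-0.3, -0.6, 0.2]
finger_gap: 0.0596
grip_force: 0.0
[0.5901 0.2607 0.2761] [[-0.2011  0.9796 -0.0015]
 [ 0.9796  0.2011 -0.0004]
 [-0.0001 -0.0015 -1.    ]] [ 0.2328  0.5477  0.9791 -0.      1.6163  0.0303]
tcp [0.1259 0.1251]
red [316.8342 220.6663] [ 307  175   21   96 1858] ((0.12419741600751877, 0.12034337967634201), (0.07256316393613815, 0.014585649594664574), 89.28765106201172) 0.09966475127733859 0.10282533515251452
red [229.5    289.0769] [225 288  10   3  26] ((0.056042976677417755, 0.06867992877960205), (0.0016753011150285602, 0.006993851158767939), 89.74424743652344) 0.0656991224738398 0.2513524689599408
red [235.1019 358.2222] [230 346   9  20 108] ((0.05597797781229019, 0.010088338516652584), (0.01789696514606476, 0.0065625617280602455), 86.64944458007812) 0.06748907653419844 0.27038748038968075
side0 h80 [203.1933 197.9874] 238 [0.0096 0.2943] [0.0522 0.0534]
side0 h80 [261.7    240.8667] 60 [-0.0346  0.061 ] [0.0272 0.0286]
scene0 h80 [372.8707 135.1078] 232 [0.0179 0.2936] [0.0515 0.0534]
scene0 h80 [382.5854 196.1707] 82 [0.0975 0.0832] [0.0514 0.0103]
w6 h80 [154.3967   1.5207] 121 [0.0144 0.2723] [0.021  0.0032]
w6 h80 [272.196  257.6774] 403 [0.0873 0.0888] [0.0475 0.0081]
w6 h80 [131.0903 273.4861] 144 [-0.0262  0.0759] [0.0253 0.0019]
w6 h80 [197.1107 274.7491] 271 [0.0279 0.0747] [0.0349 0.014 ]
```

View pics/w6.png

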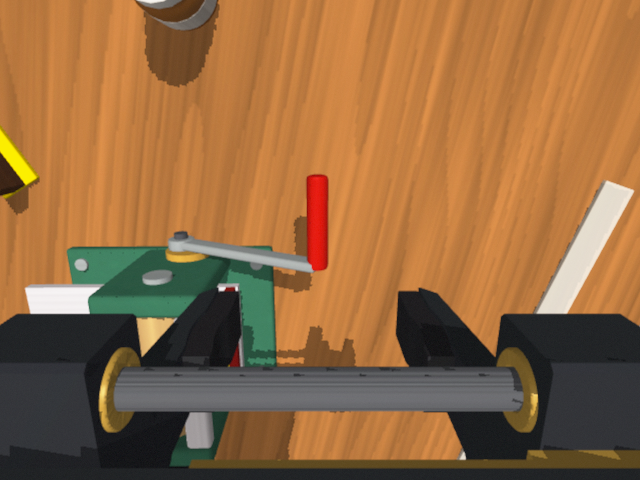

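Picture: the red grip stands at (317,221) between the jaws, the lever arm runs to (180,243), and the jar is well clear at the top. Descending to pinch.

```bash
python3 -m creep '[[[1,-1,30],0],[[0,0,45],0],[[0,0,45],0],[[0,0,35],0],[[0,0,16],0],[[0,0,5],0],[[0,0,0],0],[[0,0,0],0]]'; python3 -m creep '[[[0,0,0],0],[[0,0,0],0],[[0,0,0],0],[[0,0,0],0],[[0,0,0],0],[[0,0,0],0]]' 8 30
python3 - <<'E'
import numpy as np
t=np.linspace(1.1,0,17);x=140*np.sin(t);z=30+140*np.cos(t)
print([(round(a,1),round(-b,1)) for a,b in zip(np.diff(x),np.diff(z))])
E
```

```text
t: 17.32
tool_pos: [0.5895, 0.2617, 0.1022]
tool_rot: [[-0.204, 0.979, 0.002], [0.979, 0.204, 0.001], [0.0, 0.002, -1.0]]
wrist_force: [0.5, 0.1, -0.3]
finger_gap: 0.0601
grip_force: 0.0
t: 18.08
tool_pos: [0.5889, 0.2615, 0.1008]
tool_rot: [[-0.205, 0.979, -0.0], [0.979, 0.205, -0.0], [-0.0, -0.0, -1.0]]
wrist_force: [-0.5, 0.3, -0.1]
finger_gap: 0.0142
grip_force: 30.0
[(np.float64(-4.7), np.float64(-8.4)), (np.float64(-5.2), np.float64(-8.1)), (np.float64(-5.8), np.float64(-7.7)), (np.float64(-6.3), np.float64(-7.3)), (np.float64(-6.8), np.float64(-6.8)), (np.float64(-7.2), np.float64(-6.4)), (np.float64(-7.6), np.float64(-5.8)), (np.float64(-8.0), np.float64(-5.3)), (np.float64(-8.4), np.float64(-4.7)), (np.float64(-8.7), np.float64(-4.2)), (np.float64(-8.9), np.float64(-3.6)), (np.float64(-9.2), np.float64(-2.9)), (np.float64(-9.3), np.float64(-2.3)), (np.float64(-9.5), np.float64(-1.6)), (np.float64(-9.6), np.float64(-1.0)), (np.float64(-9.6), np.float64(-0.3))]
```

```bash
python3 -m creep '[[[0,-4.7,-8.4],0],[[0,-5.2,-8.1],0],[[0,-5.8,-7.7],0],[[0,-6.3,-7.3],0],[[0,0,0],0]]'; python3 -m creep '[[[0,-6.8,-6.8],0],[[0,-7.2,-6.4],0],[[0,-7.6,-5.8],0],[[0,-8.0,-5.3],0],[[0,0,0],0]]'
```

```text
t: 18.7
tool_pos: [0.567, 0.2569, 0.1331]
tool_rot: [[-0.205, 0.979, 0.0], [0.979, 0.205, -0.0], [-0.0, 0.0, -1.0]]
wrist_force: [0.6, -0.0, -2.7]
finger_gap: 0.0147
grip_force: 30.0
t: 19.32
tool_pos: [0.538, 0.2508, 0.1572]
tool_rot: [[-0.205, 0.979, 0.0], [0.979, 0.205, -0.0], [-0.0, 0.0, -1.0]]
wrist_force: [2.4, -0.2, -2.7]
finger_gap: 0.0145
grip_force: 30.0
```

```bash
python3 -m creep '[[[0,-8.4,-4.7],0],[[0,-8.7,-4.2],0],[[0,-8.9,-3.6],0],[[0,-9.2,-2.9],0],[[0,0,0],0]]'; python3 -m creep '[[[0,-9.3,-2.3],0],[[0,-9.5,-1.6],0],[[0,-9.6,-1.0],0],[[0,-9.6,-0.3],0],[[0,0,0],0],[[0,0,0],0]]'
python3 - <<'E'
from w import *
s,c=snap("w7")
R=lambda a:np.array([[np.cos(a),np.sin(a)],[-np.sin(a),np.cos(a)]]);a=np.deg2rad(11.9)
P=lambda p:(np.asarray(p)[...,:2]-[.4927,.1123])@R(a).T
print("tcp",P(s["tool_pos"]),s["tool_pos"],s["wrist_force"])
for n in ("wrist","scene","side"):
    if n!="wrist":c=vision.read_camera(n)
    W=cloud(c);H=hsv(c);h,sa,v=[H[...,i].astype(int) for i in range(3)]
    red=((h<5)|(h>174))&(sa>170)
    for b,st,ce in blobs(red,15):
        w=W[b];q=P(w);print(n,"red",ce,st[4],np.nanmedian(q,0),np.nanmedian(w[:,2]))
    m=(h>=20)&(h<=34)&(sa>140)&(abs(W[...,2]-.069)<.008)
    for b,st,ce in blobs(m,40):print(n,"blade",ce,np.nanmin(P(W[b]),0),np.nanmax(P(W[b]),0),np.median(W[b][:,2]))
    if n=="scene":cv2.imwrite("pics/sc7.png",cv2.resize(c["image"][60:300,200:440,::-1],None,fx=2.4,fy=2.4,interpolation=cv2.INTER_CUBIC))
E
```

```text
t: 19.95
tool_pos: [0.5035, 0.2436, 0.1725]
tool_rot: [[-0.205, 0.979, 0.0], [0.979, 0.205, -0.0], [-0.0, 0.0, -1.0]]
wrist_force: [3.2, -1.0, -1.1]
finger_gap: 0.0145
grip_force: 30.0
t: 20.7
tool_pos: [0.4668, 0.2358, 0.1776]
tool_rot: [[-0.205, 0.979, 0.001], [0.979, 0.205, -0.0], [-0.0, 0.0, -1.0]]
wrist_force: [4.4, -2.9, 0.8]
finger_gap: 0.0146
grip_force: 30.0
tcp [0.0001 0.1262] [0.4668 0.2358 0.1776] [ 4.3547 -2.9207  0.7901]
wrist red [318.2076 306.022 ] 5506 [-0.0004  0.1399] 0.1763727555835994
wrist red [318.4766 427.3594] 1305 [-0.0005  0.0933] 0.17677997983780122
wrist blade [272.7257 434.2243] [-0.0382 -0.0191] [-0.0247  0.0153] 0.06964007552482288
scene red [346.9787 142.5319] 141 [0.0033 0.1138] 0.1760812654432462
scene red [349.6548 220.1548] 84 [ 0.0523 -0.0071] 0.07135646958543429
scene blade [296.4909 206.5152] [-0.1112 -0.0236] [-0.0286  0.022 ] 0.06915221184700748
scene blade [343.5377 218.5094] [ 0.0296 -0.0217] [0.0468 0.0207] 0.06966827815747478
side red [251.5638 191.4149] 94 [-0.0029  0.1038] 0.17653643334802072
side blade [277.1757 262.2908] [-0.1164 -0.0203] [-0.0078  0.0215] 0.07014151327789592
```

View pics/sc7.png

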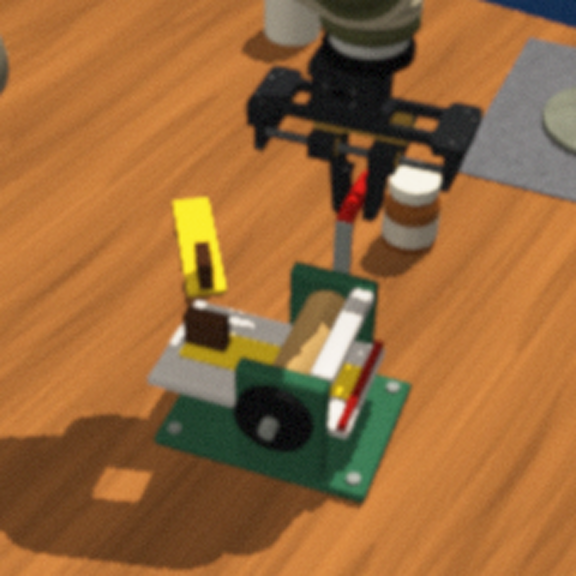

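Picture: lever upright at (350,205) with the red grip held, bed raised, blade nipped with its tip at the red stop (350,385), block free. Handing in.

```bash
python3 -c "
from rig import ticket;print(ticket.job_done())"
```

```text
the job is handed in; nothing more can be done
None
```

The yellow gauge is fully home against the red stop and released, the cam lever is held straight up with the blade nipped, and the job was handed in at about 21 s of robot time; the verdict was not shown.

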